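Sort and nest the sample cups by colour beside the analyser

TASK

Clear the bench after the run: gather the four sample cups by colour, so that the two orange cups stand upright as one nested stack in the orange tray and the two blue cups stand upright as one nested stack in the blue tray; the trays may start with cups of the wrong colour in them. Do not tip any cup over, and leave the bottle, the jar, the tip box and the mouse where they are.

Things in the scene. Friction and masses are not known exactly. Their poses are not given: they have to be found in the camera images.
- orange_cup1: orange plastic sample cup, 90 mm tall, about 60 g: foot 40 mm diameter, tapering out to 53 mm at height 60 mm, then a straight collar 60 mm across up to the rim (grip here); mouth 56 mm, wall 2 mm, inner floor 32 mm above the underside. A nested cup stands 32 mm higher than the one below. Origin: centre of the underside, z up.
- orange_cup2: orange plastic sample cup, 90 mm tall, about 60 g: foot 40 mm diameter, tapering out to 53 mm at height 60 mm, then a straight collar 60 mm across up to the rim (grip here); mouth 56 mm, wall 2 mm, inner floor 32 mm above the underside. A nested cup stands 32 mm higher than the one below. Origin: centre of the underside, z up.
- blue_cup1: blue plastic sample cup, 90 mm tall, about 60 g: foot 40 mm diameter, tapering out to 53 mm at height 60 mm, then a straight collar 60 mm across up to the rim (grip here); mouth 56 mm, wall 2 mm, inner floor 32 mm above the underside. A nested cup stands 32 mm higher than the one below. Origin: centre of the underside, z up.
- blue_cup2: blue plastic sample cup, 90 mm tall, about 60 g: foot 40 mm diameter, tapering out to 53 mm at height 60 mm, then a straight collar 60 mm across up to the rim (grip here); mouth 56 mm, wall 2 mm, inner floor 32 mm above the underside. A nested cup stands 32 mm higher than the one below. Origin: centre of the underside, z up.
- orange_tray: orange open square tray fixed to the bench, outside 110 x 110 mm, 35 mm high, walls and floor 5 mm thick; origin at the centre of its underside, axes along its sides. At the start one cup, of either colour, stands in it (underside 5 mm above the bench)
- blue_tray: blue open square tray fixed to the bench, outside 110 x 110 mm, 35 mm high, walls and floor 5 mm thick; origin at the centre of its underside, axes along its sides. At the start one cup, of either colour, stands in it (underside 5 mm above the bench)
- mat: dark teal rubber bench mat, fixed, 180 mm (x) by 620 mm (y), 5 mm thick; origin at the centre of its underside. Bottle, jar, mouse and the two cups outside the trays start on it.
- tall_bottle: dark brown reagent bottle with a black cap, 60 mm diameter, 170 mm tall, standing; origin at the centre of its underside. Leave alone.
- white_jar: white jar, 60 mm diameter, 110 mm tall, standing; origin at the centre of its underside. Leave alone.
- tip_box: grey pipette-tip box with a clear lid, 85 mm (x) by 120 mm (y) by 52 mm tall; origin at the centre of its underside. Leave alone.
- mouse: black computer mouse, 100 mm (x) by 60 mm (y) by 29 mm tall; origin at the centre of its underside. Leave alone.

How it is judged:
At the end, for the whole second after the job is handed in: Both orange cups in the orange tray and both blue cups in the blue tray, each within 40 mm of its tray's centre along both tray axes; the cups of one colour nested in one another (axes within 8 mm, the upper cup not more than 8 mm higher than when fully seated), upright within 0.12 rad, at rest (x of orange_cup1 in the frame of orange_tray between -0.04 and 0.04 m and y of orange_cup1 in the frame of orange_tray between -0.04 and 0.04 m and z of each of orange_cup1, orange_cup2 in the frame of orange_tray below 0.045 m and angle between each of orange_cup1, orange_cup2, blue_cup1, blue_cup2's own z axis and vertical below 0.12 rad and linear speed of each of orange_cup1, orange_cup2, blue_cup1, blue_cup2 below 0.03 m/s and horizontal distance between orange_cup1 and orange_cup2 below 0.008 m and x of orange_cup2 in the frame of orange_tray between -0.04 and 0.04 m and y of orange_cup2 in the frame of orange_tray between -0.04 and 0.04 m and x of blue_cup1 in the frame of blue_tray between -0.04 and 0.04 m and y of blue_cup1 in the frame of blue_tray between -0.04 and 0.04 m and z of each of blue_cup1, blue_cup2 in the frame of blue_tray below 0.045 m and horizontal distance between blue_cup1 and blue_cup2 below 0.008 m and x of blue_cup2 in the frame of blue_tray between -0.04 and 0.04 m and y of blue_cup2 in the frame of blue_tray between -0.04 and 0.04 m); the robot touches nothing.
It fails at once if the tall bottle is shifted by more than 30 mm or tipped (distance of tall_bottle from where it was at the start of the episode above 0.03 m or angle between tall_bottle's own z axis and vertical above 0.35 rad).
It fails at once if the white jar is shifted by more than 30 mm or tipped (distance of white_jar from where it was at the start of the episode above 0.03 m or angle between white_jar's own z axis and vertical above 0.35 rad).
It fails at once if the tip box is shifted by more than 30 mm (distance of tip_box from where it was at the start of the episode above 0.03 m).
It fails at once if the mouse is shifted by more than 30 mm (distance of mouse from where it was at the start of the episode above 0.03 m).
It fails at once if a cup is tipped by more than 40 degrees (angle between any of orange_cup1, orange_cup2, blue_cup1, blue_cup2's own z axis and vertical above 0.7 rad).
It also fails if it takes over 72 s, if anything falls off the work surface, if the arm or the gripper's body presses on something with over 40 N, if the wrist force passes 120 N, or if a joint passes its speed limit or range.

ROBOT

A 6-joint arm with a two-finger parallel gripper is mounted at the origin on the work surface. World frame = base frame: x ahead of the robot, y to its left, z up, the work surface at z = 0. Lengths are in m, angles in rad, forces in N, time in s.
With the tool pointing down it reaches from about 0.3 to 0.85 m from the base axis. Payload 5.4 kg.
Tool frame: the origin (TCP) lies on the centre line of the jaws, within the pads' length; the fingertips stand 25 mm ahead of it and the grasp point (between the pads) lies 6 mm ahead of it (nose_length is the z of the fingertips in the tool frame, in m); z points along the fingers, y is the line along which they close (so a half turn about z gives the same grasp; the last joint's range is limited). The gripper opens to 85 mm and grips with 20 to 120 N. Pads are 22 mm wide; open, the fingers measure 114 mm over their backs; the gripper's body (76 mm by 85 mm) begins 54 mm behind the grasp point. The pads swing forward as they close: fully open they stand 13 mm farther back than shut.
Start: joints at [0.933, 0.158, 1.597, -0, 1.386, -0.21], TCP at [0.239, 0.523, 0.256] pointing down, gripper open.
Joint ranges: [-2.91, 2.91], [-0.94, 2.29], [0.18, 2.7], [-1.29, 4.43], [0.17, 2.64], [-3, 3]. Speed limits (rad/s): [2.57, 2.57, 3.14, 3.14, 3.14, 3.14].

INTERFACE

Orientations are given as [roll, pitch, yaw] about the fixed x, y, z axes, in that order (R = Rz(yaw) Ry(pitch) Rx(roll)).
In Python, from cell import * gives the robot as it stands. The module is installed in compiled form; this text tells all that it offers.
- The arm moves only by the tool drive_tool, never from a script. Its argument "commands" is a list of rows, each an object of numbers: "hand": the closure, from -1 (fully open) to 1 (shut); "x", "y", "z": the shift along the tool's x, y, z normalised to -1 to 1, where 1 is 20 cm; "spin": the turn about the tool's z normalised to -1 to 1, where 1 is 4 degrees. A call has exactly 8 rows; each row shifts and turns the commanded pose from where the row before left it, along the tool's axes as they then stand; what a row does not reach is not made up. A row lasts 1/12 s, in which the tool goes at most 41.7 mm and 7.16 degrees, less where a joint would pass 70% of its speed; a pose out of reach is approached as far as the arm can. A call with a number of a shift or a turn outside -1 to 1 is refused whole. A call with a gripper value outside its range is refused whole. The fingers move at their own pace and stop on an object; "grip_force" is the grip in N (left out, the last holds). Time passes only in rows, so rows that do not move let the fingers close, or fill a call up. It gives the time, the measured TCP pose, the force, the opening and the grip force at its end, in the units of the state.
- read_state(): the state, without advancing time (a new reading comes with each control period).
- snapshot(name): name is "side" or "top" or "wrist"; returns the picture (480x640x3 uint8, red, green, blue); there is no depth.
- camera_model(name): a dict with "fov_y" (degrees; the focal length in pixels is half the picture's height over the tangent of half this angle, whatever the lens; pixels are square), "cx", "cy" (the principal point, pixels), "view" (4x4, takes a point from world to camera coordinates). Camera axes: x right, y down, z forward; pixel columns grow to the right and rows downward; lengths in m; the calibration is good to about 2 mm. A picture is of the moment at which its call begins: read the wrist's pose just before it. camera_model takes no time and is no camera call; for the wrist camera it gives the pose at the moment of the call.
- hand_in(): hands the job in; it is judged then, once.
The state is a dict: "clock": time; "qpos": joint angles; "joint_velocities": joint speeds; "joint_efforts": joint torques, N m; "ee_pos": TCP position; "orientation": TCP orientation; "force": force on the tool from outside, world axes, zero at the start; "ft_torque": the same for the moment, N m; "width": finger opening in m; "gripper_force": force on a finger pad.
Only numpy, scipy, OpenCV 4.12 (cv2) and the standard library are available. Lean on these libraries where they do the work, as an engineer would, in place of code of your own. Each camera call takes 0.05 s, during which the arm holds its last target. There are 200 camera calls.

## Working session

There is one attempt and no reset: what is moved stays moved. The work goes in short steps, Python scripts to look and compute and a tool call to move; the robot and the scene stay as the last step left them, time stands still between calls to the robot, and variables do not carry over. Pictures are saved under pics/ and viewed, at most 10 in all, crops included, and the job is handed in when it is done.

Besides the shell and the picture viewer there is one more tool, called after "Call:" as name(argument=value, ...) on one line, values as JSON. drive_tool: Moves the arm, as the interface text tells. Its arguments: {"type":"object","properties":{"commands":{"type":"array"},"grip_force":{"type":"number"}},"required":["commands"]}

```bash
mkdir -p pics; python3 - <<'E'
from cell import *
import cv2, numpy as np
s=read_state(); print(s['clock'],s['ee_pos'],s['orientation'],s['width'])
ims=[]
for n in ['top','side']:
    im=snapshot(n); cv2.imwrite(f'pics/{n}0.png',im[:,:,::-1]); m=camera_model(n); print(n,m)
E
```

```text
0.0 [0.23822833 0.52271536 0.25531201] [-3.13973536e+00 -3.72209809e-04  2.71381392e+00] 0.0855553248940327
top {'fov_y': 42.98282397824939, 'cx': 326.7581228513462, 'cy': 234.60955016364701, 'view': array([[-0.02835225, -0.99930446, -0.02422284,  0.02769179],
       [-0.98028279,  0.03253695, -0.19490254,  0.54252086],
       [ 0.19555511,  0.01821931, -0.98052346,  0.95750366],
       [ 0.        ,  0.        ,  0.        ,  1.        ]])}
side {'fov_y': 44.478081707097395, 'cx': 323.88817441950084, 'cy': 236.8332684029079, 'view': array([[ 0.8516516 , -0.52393215, -0.01358863, -0.45593041],
       [-0.31912493, -0.49782201, -0.80643198,  0.21388849],
       [ 0.41575092,  0.69113555, -0.59117072,  0.82153651],
       [ 0.        ,  0.        ,  0.        ,  1.        ]])}
```

View pics/top0.png

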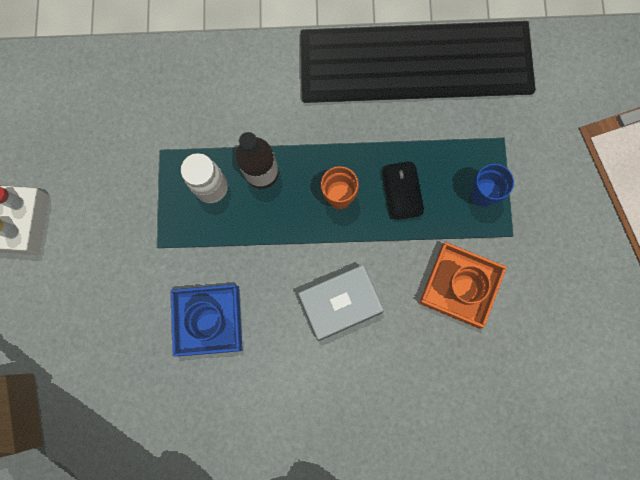

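View pics/side0.png

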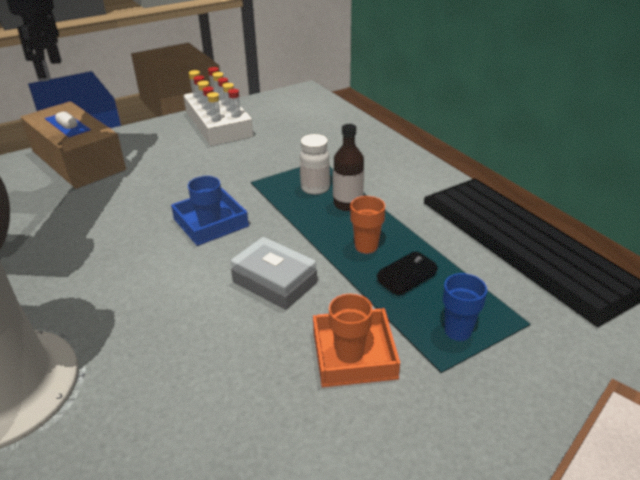

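```bash
cat > h.py <<'E'
import numpy as np, cv2
from cell import *
def ray(m,u,v,z):
    f=240/np.tan(np.radians(m['fov_y']/2)); V=m['view']; R=V[:3,:3]; t=V[:3,3]
    c=-R.T@t; d=R.T@np.array([(u-m['cx'])/f,(v-m['cy'])/f,1]); return c+d*(z-c[2])/d[2]
def proj(m,p):
    f=240/np.tan(np.radians(m['fov_y']/2)); q=m['view'][:3,:3]@np.array(p)+m['view'][:3,3]
    return q[:2]/q[2]*f+[m['cx'],m['cy']]
def totool(dx,dy,yaw):
    c,s=np.cos(yaw),np.sin(yaw); return np.array([c*dx+s*dy, s*dx-c*dy])
E
python3 - <<'E'
from h import *
im=cv2.imread('pics/top0.png'); m=camera_model('top')
boxes={'oM':(340,187),'bM':(493,184),'oT':(466,284),'bT':(205,319)}
t=[]
for k,(u,v) in boxes.items():
    x0,y0=u-37,v-37; c=cv2.resize(im[y0:y0+74,x0:x0+74],None,fx=4,fy=4,interpolation=cv2.INTER_CUBIC)
    g=c.max(axis=2)
    cs=cv2.HoughCircles(cv2.medianBlur(g,5),cv2.HOUGH_GRADIENT,1,20,param1=80,param2=18,minRadius=68,maxRadius=88)
    d=cv2.convertScaleAbs(c,alpha=1.6)
    for i,(a,b,r) in enumerate([] if cs is None else cs[0][:3]):
        uu,vv=x0+(a+.5)/4-.5,y0+(b+.5)/4-.5; print(k,uu,vv,r/4,ray(m,uu,vv,.095)[:2])
        if i==0: cv2.circle(d,(int(a),int(b)),int(r),(0,255,0),1)
    for q in range(0,74,10): cv2.putText(d,str(x0+q),(q*4,8),0,.3,(255,255,255)); cv2.putText(d,str(y0+q),(0,q*4+4),0,.3,(255,255,255))
    t.append(d)
cv2.imwrite('pics/mont.png',np.vstack([np.hstack(t[:2]),np.hstack(t[2:])]))
hsv=cv2.cvtColor(im,cv2.COLOR_BGR2HSV)
for k,lo,hi in [('o',(3,120,60),(20,255,255)),('b',(105,120,40),(125,255,255)),('mouse',(0,0,0),(180,120,45))]:
    n,l,st,ce=cv2.connectedComponentsWithStats(cv2.inRange(hsv,lo,hi))
    for i in range(1,n):
        if st[i,4]>400: print(k,st[i],ce[i])
for n,u,v,z in [('jar',198,168,.115),('bottlecap',249,141,.175),('box',340,301,.052),('mouse',402,190,.034),('otray',462,285,.035),('btray',206,319,.035),('matL',160,150,.005),('matR',512,236,.005)]: print(n,ray(m,u,v,z)[:2])
E
```

```text
oM 339.75 183.75 17.825 [ 0.6179456  -0.01313216]
oM 339.25 189.25 17.125 [ 0.60878159 -0.01202731]
bM 494.5 181.75 17.125 [ 0.61249823 -0.26167078]
oT 471.5 283.0 19.875 [ 0.45065937 -0.21279006]
oT 468.25 287.25 17.45 [ 0.44419776 -0.2072752 ]
bT 202.0 319.75 18.725 [0.40642242 0.20796631]
bT 206.25 322.5 18.225 [0.40198494 0.20128463]
bT 201.0 311.25 18.525 [0.4196246  0.20968696]
o [ 580  115   60  147 1118] [608.36314848 170.18962433]
o [ 321  166   37   43 1222] [339.20785597 186.42062193]
o [ 419  242   87   87 4616] [462.73093588 284.99783362]
b [ 471  164   43   43 1372] [491.57653061 184.80029155]
b [ 171  284   71   72 4551] [205.67963085 319.87233575]
mouse [ 302   22  233   80 8968] [433.59065566  68.39574041]
mouse [ 381  162   43   58 1848] [402.06764069 190.72943723]
jar [0.6463177  0.21268756]
bottlecap [0.66657356 0.12180755]
box [ 0.43273974 -0.00737095]
mouse [ 0.62059677 -0.11960085]
otray [ 0.45448106 -0.20988929]
btray [0.4113107  0.21493716]
matL [0.71823286 0.30799321]
matR [ 0.53977266 -0.30781938]
```

View pics/mont.png

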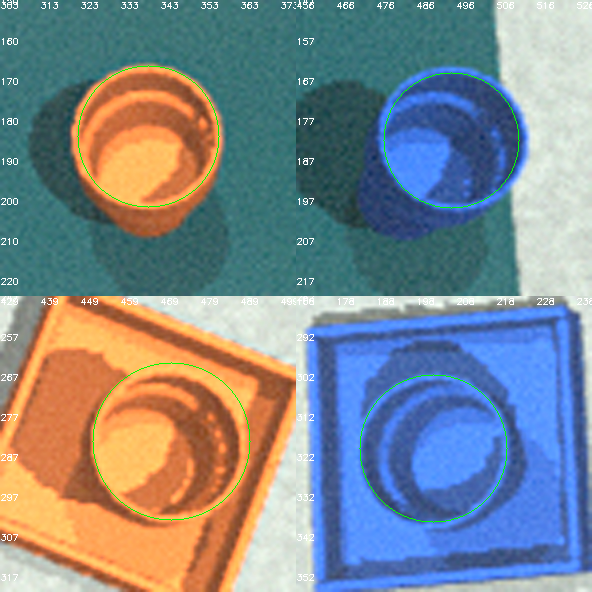

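Both trays already hold a cup of their own colour: the orange tray's rim is at about px (472,283), the blue tray's at (202,320). The loose cups have rims at about (340,184.5) for orange and (495,182) for blue. So only two moves are needed, and the current yaw works for both.

Call:
drive_tool(commands=[{"hand": -1, "x": -0.165, "y": -0.096}, {"hand": -1, "x": -0.165, "y": -0.096}, {"hand": -1, "x": -0.165, "y": -0.096}, {"hand": -1, "x": -0.165, "y": -0.096}, {"hand": -1, "x": -0.165, "y": -0.096}, {"hand": -1, "x": -0.165, "y": -0.096}, {"hand": -1, "x": -0.165, "y": -0.096}, {"hand": -1, "x": -0.165, "y": -0.096}], grip_force=30)

```text
invalid input
```

Call:
drive_tool(commands=[{"hand": -1, "x": -0.165, "y": -0.096}, {"hand": -1, "x": -0.165, "y": -0.096}, {"hand": -1, "x": -0.165, "y": -0.096}, {"hand": -1, "x": -0.165, "y": -0.096}, {"hand": -1, "x": -0.165, "y": -0.096}, {"hand": -1, "x": -0.165, "y": -0.096}, {"hand": -1}, {"hand": -1}])

```text
invalid input
```

Call:
drive_tool(commands=[{"hand": -1, "x": -0.165, "y": -0.096, "z": 0, "spin": 0}, {"hand": -1, "x": -0.165, "y": -0.096, "z": 0, "spin": 0}, {"hand": -1, "x": -0.165, "y": -0.096, "z": 0, "spin": 0}, {"hand": -1, "x": -0.165, "y": -0.096, "z": 0, "spin": 0}, {"hand": -1, "x": -0.165, "y": -0.096, "z": 0, "spin": 0}, {"hand": -1, "x": -0.165, "y": -0.096, "z": 0, "spin": 0}, {"hand": -1, "x": -0.165, "y": -0.096, "z": 0, "spin": 0}, {"hand": -1, "x": -0.165, "y": -0.096, "z": 0, "spin": 0}], grip_force=30)

```text
clock: 0.77
ee_pos: [0.4155, 0.2722, 0.256]
orientation: [-3.141, -0.0, 2.714]
force: [-0.4, 0.1, 0.4]
width: 0.0854
gripper_force: 0.0
```

Call:
drive_tool(commands=[{"hand": -1, "x": -0.17, "y": -0.1, "z": 0, "spin": 0}, {"hand": -1, "x": -0.17, "y": -0.1, "z": 0, "spin": 0}, {"hand": -1, "x": -0.17, "y": -0.1, "z": 0, "spin": 0}, {"hand": -1, "x": -0.17, "y": -0.1, "z": 0, "spin": 0}, {"hand": -1, "x": -0.17, "y": -0.1, "z": 0, "spin": 0}, {"hand": -1, "x": -0.17, "y": -0.1, "z": 0, "spin": 0}, {"hand": -1, "x": -0.17, "y": -0.1, "z": 0, "spin": 0}, {"hand": -1, "x": -0.1, "y": -0.06, "z": 0, "spin": 0}])

```text
clock: 1.43
ee_pos: [0.5881, 0.025, 0.2557]
orientation: [-3.141, 0.0, 2.711]
force: [0.1, 0.2, -0.9]
width: 0.0855
gripper_force: 0.0
```

```bash
python3 - <<'E'
from h import *
s=read_state(); m=camera_model('wrist'); im=snapshot('wrist'); bgr=im[:,:,::-1].copy()
p=s['ee_pos']; print(p,s['orientation'],np.linalg.norm(s['joint_velocities']))
for z in (.095,):
  print('proj cup',proj(m,[.6165,-.013,z]))
hsv=cv2.cvtColor(bgr,cv2.COLOR_BGR2HSV); k=cv2.inRange(hsv,(3,120,60),(20,255,255))
n,l,st,ce=cv2.connectedComponentsWithStats(k)
for i in range(1,n):
  if st[i,4]>400: print(st[i],ce[i],ray(m,*ce[i],.095))
cv2.imwrite('pics/w1.png',bgr)
E
```

```text
[0.58805004 0.02501047 0.25565913] [-3.14062025e+00  1.69068370e-04  2.71126048e+00] 0.7089974055964675
proj cup [297.00585437 274.49007089]
[    0   138   136   109 13664] [ 64.060524   192.49165691] [ 0.46952265 -0.15686815  0.095     ]
[ 266  229   67   78 3955] [299.84778761 269.85132743] [ 0.61353083 -0.00873478  0.095     ]
[605 385  35  31 678] [625.72566372 400.23893805] [0.88053474 0.23087983 0.095     ]
[495 435  35  22 402] [510.58955224 445.08955224] [0.8896273  0.10863468 0.095     ]
```

View pics/w1.png

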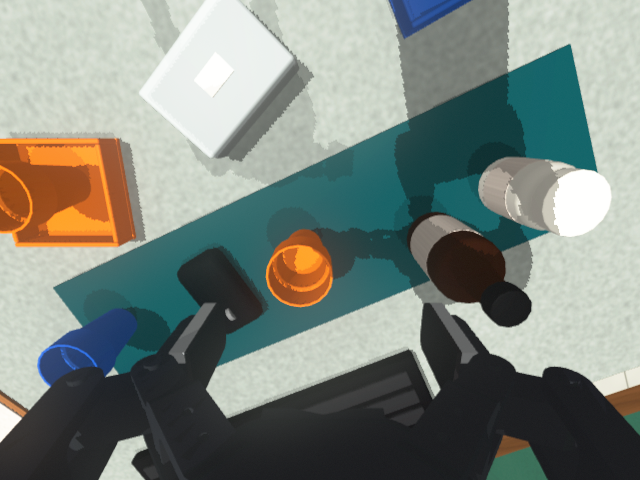

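The wrist view shows the orange cup's rim at about (299,275), within 3 px of the prediction of (297,274.5), so I'm going in.

Call:
drive_tool(commands=[{"hand": -1, "x": -0.107, "y": -0.059, "z": 0, "spin": 0}, {"hand": -1, "x": -0.107, "y": -0.059, "z": 0, "spin": 0}, {"hand": -1, "x": 0, "y": 0, "z": 0.15, "spin": 0}, {"hand": -1, "x": 0, "y": 0, "z": 0.15, "spin": 0}, {"hand": -1, "x": 0, "y": 0, "z": 0.15, "spin": 0}, {"hand": -1, "x": 0, "y": 0, "z": 0.15, "spin": 0}, {"hand": -1, "x": 0, "y": 0, "z": 0.13, "spin": 0}, {"hand": -1, "x": 0, "y": 0, "z": 0.09, "spin": 0}])

```text
clock: 2.15
ee_pos: [0.6137, -0.01, 0.0886]
orientation: [-3.141, -0.005, 2.714]
force: [0.4, -0.6, 0.2]
width: 0.0852
gripper_force: 0.0
```

Call:
drive_tool(commands=[{"hand": 1, "x": 0, "y": 0, "z": 0, "spin": 0}, {"hand": 1, "x": 0, "y": 0, "z": 0, "spin": 0}, {"hand": 1, "x": 0, "y": 0, "z": 0, "spin": 0}, {"hand": 1, "x": 0, "y": 0, "z": 0, "spin": 0}, {"hand": 1, "x": 0, "y": 0, "z": 0, "spin": 0}, {"hand": 1, "x": 0, "y": 0, "z": 0, "spin": 0}, {"hand": 1, "x": 0, "y": 0, "z": 0, "spin": 0}, {"hand": 1, "x": 0, "y": 0, "z": 0, "spin": 0}], grip_force=30)

```text
clock: 2.82
ee_pos: [0.6161, -0.0107, 0.0928]
orientation: [3.141, 0.001, 2.714]
force: [0.6, -0.0, 0.0]
width: 0.0593
gripper_force: 37.1
```

Call:
drive_tool(commands=[{"hand": 1, "x": 0, "y": 0, "z": -0.05, "spin": 0}, {"hand": 1, "x": 0, "y": 0, "z": -0.1, "spin": 0}, {"hand": 1, "x": 0, "y": 0, "z": -0.1, "spin": 0}, {"hand": 1, "x": 0, "y": 0, "z": -0.1, "spin": 0}, {"hand": 1, "x": 0, "y": 0, "z": -0.1, "spin": 0}, {"hand": 1, "x": 0, "y": 0, "z": -0.1, "spin": 0}, {"hand": 1, "x": 0, "y": 0, "z": -0.1, "spin": 0}, {"hand": 1, "x": 0, "y": 0, "z": 0, "spin": 0}])

```text
clock: 3.48
ee_pos: [0.6184, -0.0112, 0.2284]
orientation: [3.14, 0.009, 2.714]
force: [0.2, -1.1, 0.4]
width: 0.0594
gripper_force: 37.2
```

```bash
python3 - <<'E'
from h import *
s=read_state(); p=s['ee_pos']; print(p,s['width'],s['gripper_force'])
print('to tray',totool(.4506-p[0],-.2128-p[1],s['orientation'][2])/.2)
E
```

```text
[ 0.61842771 -0.01116435  0.22842569] 0.05940545875903436 37.204632963985205
to tray [ 0.34534929 -1.26542908]
```

Call:
drive_tool(commands=[{"hand": 1, "x": 0.02, "y": -0.07, "z": 0, "spin": 0}, {"hand": 1, "x": 0.04, "y": -0.16, "z": 0, "spin": 0}, {"hand": 1, "x": 0.05, "y": -0.18, "z": 0, "spin": 0}, {"hand": 1, "x": 0.05, "y": -0.18, "z": 0, "spin": 0}, {"hand": 1, "x": 0.05, "y": -0.18, "z": 0, "spin": 0}, {"hand": 1, "x": 0.05, "y": -0.18, "z": 0, "spin": 0}, {"hand": 1, "x": 0.04, "y": -0.17, "z": 0, "spin": 0}, {"hand": 1, "x": 0.03, "y": -0.11, "z": 0, "spin": 0}])

```text
clock: 4.15
ee_pos: [0.4516, -0.209, 0.2219]
orientation: [-3.141, -0.001, 2.712]
force: [-1.0, -0.5, -0.9]
width: 0.0591
gripper_force: 37.2
```

Call:
drive_tool(commands=[{"hand": 1, "x": 0.004, "y": -0.03, "z": 0, "spin": 0}, {"hand": 1, "x": 0, "y": 0, "z": 0, "spin": 0}, {"hand": 1, "x": 0, "y": 0, "z": 0, "spin": 0}, {"hand": 1, "x": 0, "y": 0, "z": 0, "spin": 0}, {"hand": 1, "x": 0, "y": 0, "z": 0, "spin": 0}, {"hand": 1, "x": 0, "y": 0, "z": 0, "spin": 0}, {"hand": 1, "x": 0, "y": 0, "z": 0, "spin": 0}, {"hand": 1, "x": 0, "y": 0, "z": 0, "spin": 0}])

```text
clock: 4.82
ee_pos: [0.4508, -0.2118, 0.2223]
orientation: [3.142, -0.0, 2.715]
force: [-0.3, -0.3, -0.1]
width: 0.0595
gripper_force: 37.2
```

```bash
python3 - <<'E'
from h import *
s=read_state(); m=camera_model('wrist'); bgr=snapshot('wrist')[:,:,::-1].copy(); p=s['ee_pos']; print(p,s['orientation'])
print('pred tray cup rim',proj(m,[.4506,-.2128,.095]),'held rim centre if at TCP',proj(m,[p[0],p[1],p[2]+.002]),proj(m,[p[0],p[1],p[2]-.088]))
ms=camera_model('side'); sd=snapshot('side')[:,:,::-1].copy()
q=proj(ms,[p[0],p[1],.13]).astype(int); print(q)
c=sd[max(q[1]-110,0):q[1]+110,q[0]-90:q[0]+90]; c=cv2.resize(c,(360,440))
cv2.imwrite('pics/w2.png',np.hstack([cv2.resize(bgr[:440],(440,440*440//640*0+303)) if 0 else cv2.copyMakeBorder(cv2.resize(bgr,(440,330)),0,110,0,0,0),c]))
E
```

```text
[ 0.45084263 -0.21184427  0.22226192] [ 3.14154027e+00 -5.77838198e-05  2.71467661e+00]
pred tray cup rim [320.75495524 241.46456876] held rim centre if at TCP [321.39208286 337.60120754] [321.90641721 259.1086725 ]
[351 289]
```

View pics/w2.png

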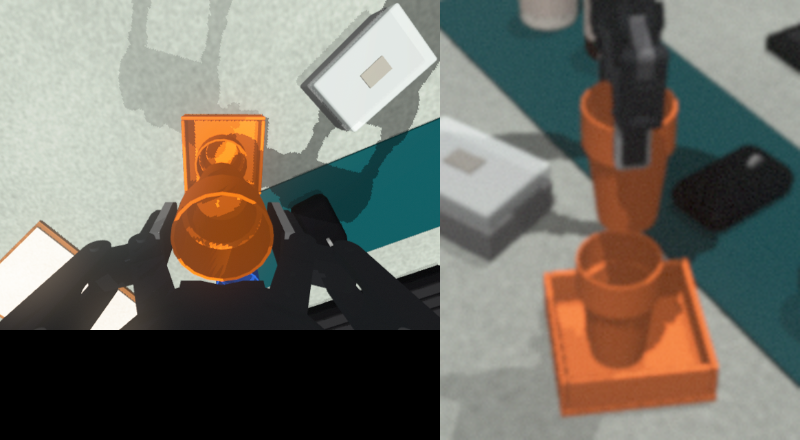

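```bash
python3 - <<'E'
from h import *
s=read_state(); p=s['ee_pos']; ms=camera_model('side')
P=lambda x,y,z: proj(ms,[x,y,z])
print('held',P(p[0],p[1],.2243),'obs 355.75; tray',P(.4506,-.2128,.095),'obs 351')
print('d/dx,dy per mm at tray', (P(.4516,-.2128,.095)-P(.4506,-.2128,.095)),(P(.4506,-.2118,.095)-P(.4506,-.2128,.095)))
# collar extents by row in side view; wrist rows
sd=snapshot('side'); wr=snapshot('wrist'); m=camera_model('wrist')
for im,name,rows in [(sd,'side',range(222,318,6)),(wr,'wrist',range(196,300,6))]:
    h=cv2.cvtColor(im,cv2.COLOR_RGB2HSV); k=cv2.inRange(h,(3,120,40),(20,255,255))
    if name=='side': 
        for r in rows:
            w=np.where(k[r,300:420])[0]; print(r,w.min()+300 if len(w) else None,w.max()+300 if len(w) else None,end=' | ')
c=cv2.resize(wr[190:420,235:415],None,fx=3,fy=2.6,interpolation=cv2.INTER_CUBIC)[:,:,::-1].copy()
c=cv2.resize(wr[190:420,235:415],None,fx=2.6,fy=2.6,interpolation=cv2.INTER_CUBIC)[:,:,::-1].copy()
for q in range(0,230,20): cv2.putText(c,str(190+q),(0,int(q*2.6)+4),0,.35,(255,0,0))
for q in range(5,180,20): cv2.putText(c,str(235+q),(int(q*2.6),8),0,.35,(255,0,0))
for pt,col in [([.4506,-.2128,.095],(0,255,0)),([p[0],p[1],p[2]+.002],(255,255,0))]:
    a=((proj(m,pt)-[235,190])*2.6).astype(int); cv2.drawMarker(c,tuple(int(v) for v in a),col,0,12,1)
cv2.imwrite('pics/w3.png',c)
E
```

```text
held [352.80043087 232.59654054] obs 355.75; tray [351.59223694 309.26425989] obs 351
d/dx,dy per mm at tray [ 0.60587215 -0.26974139] [-0.40513638 -0.42446692]
222 338 346 | 228 332 378 | 234 332 379 | 240 332 378 | 246 332 377 | 252 333 377 | 258 336 374 | 264 337 373 | 270 338 371 | 276 339 370 | 282 340 369 | 288 341 368 | 294 343 362 | 300 333 368 | 306 330 371 | 312 329 385 |
```

View pics/w3.png

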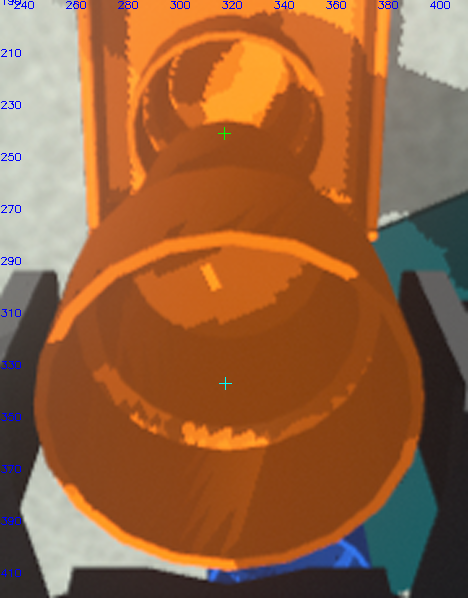

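```bash
python3 - <<'E'
from h import *
s=read_state(); p=s['ee_pos']; m=camera_model('wrist'); ya=s['orientation'][2]; ms=camera_model('side')
T=lambda q: totool(q[0]-p[0],q[1]-p[1],ya)*1000
f=lambda u,v,z:T(ray(m,u,v,z)).round(1)
print('tray top',f(322.7,202,.095),'L',f(286,235,.095),'R',f(359.3,235,.095))
for z in (.2223,.2243,.2263): print('held top',f(323,279,z),'bot',f(323,408.5,z),'L',f(248.5,344,z),'R',f(398,344,z))
for n,z in (('tray',.095),('held',.2243)):
  b=proj(ms,[p[0],p[1],z])[0]; c,sn=np.cos(ya),np.sin(ya)
  print(n,b,'du per mm toolx,tooly',proj(ms,[p[0]+.001*c,p[1]+.001*sn,z])[0]-b,proj(ms,[p[0]+.001*sn,p[1]-.001*c,z])[0]-b)
E
```

```text
tray top [30.3  0.5] L [  4.9 -27.4] R [ 4.9 28.3]
held top [24.5  0.6] bot [-37.    0.7] L [ -4.4 -29.8] R [-4.3 31.3]
held top [25.4  0.6] bot [-35.1   0.7] L [ -3.  -29.3] R [-3.  30.8]
held top [26.2  0.6] bot [-33.2   0.6] L [ -1.6 -28.8] R [-1.6 30.2]
tray 351.3470986119761 du per mm toolx,tooly -0.7194911950529672 -0.11712455772362773
held 352.81034136486073 du per mm toolx,tooly -0.7946931578243266 -0.1309867179442108
```

In the wrist and side views the held cup sits about 4 mm off the TCP towards -x in tool axes, and the tray cup is at about +0.7 mm. I'll correct by +4.6 mm, then lower.

Call:
drive_tool(commands=[{"hand": 1, "x": 0.023, "y": 0, "z": 0, "spin": 0}, {"hand": 1, "x": 0, "y": 0, "z": 0.07, "spin": 0}, {"hand": 1, "x": 0, "y": 0, "z": 0.08, "spin": 0}, {"hand": 1, "x": 0, "y": 0, "z": 0.08, "spin": 0}, {"hand": 1, "x": 0, "y": 0, "z": 0.08, "spin": 0}, {"hand": 1, "x": 0, "y": 0, "z": 0.07, "spin": 0}, {"hand": 1, "x": 0, "y": 0, "z": 0.05, "spin": 0}, {"hand": 1, "x": 0, "y": 0, "z": 0.03, "spin": 0}])

```text
clock: 5.68
ee_pos: [0.4456, -0.2098, 0.129]
orientation: [3.141, -0.002, 2.714]
force: [0.3, -0.4, -0.9]
width: 0.0592
gripper_force: 37.2
```

Call:
drive_tool(commands=[{"hand": 1, "x": 0, "y": 0, "z": 0.008, "spin": 0}, {"hand": 1, "x": 0, "y": 0, "z": 0.008, "spin": 0}, {"hand": 1, "x": 0, "y": 0, "z": 0, "spin": 0}, {"hand": 1, "x": 0, "y": 0, "z": 0, "spin": 0}, {"hand": 1, "x": 0, "y": 0, "z": 0, "spin": 0}, {"hand": 1, "x": 0, "y": 0, "z": 0, "spin": 0}, {"hand": 1, "x": 0, "y": 0, "z": 0, "spin": 0}, {"hand": 1, "x": 0, "y": 0, "z": 0, "spin": 0}])

```text
clock: 6.35
ee_pos: [0.4465, -0.2104, 0.1273]
orientation: [-3.141, 0.0, 2.714]
force: [0.5, 0.4, -0.9]
width: 0.0591
gripper_force: 37.2
```

Call:
drive_tool(commands=[{"hand": -1, "x": 0, "y": 0, "z": 0, "spin": 0}, {"hand": -1, "x": 0, "y": 0, "z": 0, "spin": 0}, {"hand": -1, "x": 0, "y": 0, "z": 0, "spin": 0}, {"hand": -1, "x": 0, "y": 0, "z": 0, "spin": 0}, {"hand": -1, "x": 0, "y": 0, "z": 0, "spin": 0}, {"hand": -1, "x": 0, "y": 0, "z": 0, "spin": 0}, {"hand": -1, "x": 0, "y": 0, "z": 0, "spin": 0}, {"hand": -1, "x": 0, "y": 0, "z": 0, "spin": 0}])

```text
clock: 7.02
ee_pos: [0.4464, -0.2104, 0.1271]
orientation: [-3.142, -0.0, 2.714]
force: [0.1, 0.3, 1.0]
width: 0.0854
gripper_force: 0.0
```

Call:
drive_tool(commands=[{"hand": -1, "x": 0, "y": 0, "z": -0.05, "spin": 0}, {"hand": -1, "x": 0, "y": 0, "z": -0.1, "spin": 0}, {"hand": -1, "x": 0, "y": 0, "z": -0.1, "spin": 0}, {"hand": -1, "x": 0, "y": 0, "z": -0.1, "spin": 0}, {"hand": -1, "x": 0, "y": 0, "z": -0.1, "spin": 0}, {"hand": -1, "x": 0, "y": 0, "z": -0.1, "spin": 0}, {"hand": -1, "x": 0, "y": 0, "z": -0.1, "spin": 0}, {"hand": -1, "x": 0, "y": 0, "z": 0, "spin": 0}])

```text
clock: 7.68
ee_pos: [0.4482, -0.2118, 0.2626]
orientation: [-3.139, 0.009, 2.714]
force: [0.6, -0.4, 0.5]
width: 0.0853
gripper_force: 0.0
```

```bash
python3 - <<'E'
from h import *
s=read_state(); p=s['ee_pos']; print(p,s['width'])
m=camera_model('wrist'); w=snapshot('wrist')[:,:,::-1]; sd=snapshot('side')[:,:,::-1]; mt=camera_model('top')
# blue cup refined from top centre (495,182.2)
b=ray(mt,495,182.2,.095); print(b, totool(b[0]-p[0],b[1]-p[1],s['orientation'][2])/.2)
c=cv2.resize(sd[210:410,270:420],(360,480)); cv2.imwrite('pics/w4.png',np.hstack([cv2.copyMakeBorder(cv2.resize(w,(440,330)),0,150,0,0,0),c]))
E
```

```text
[ 0.44823793 -0.21176742  0.26259018] 0.0852566555456475
[ 0.61172174 -0.26240702  0.095     ] [-0.84881724  0.10859305]
```

View pics/w4.png

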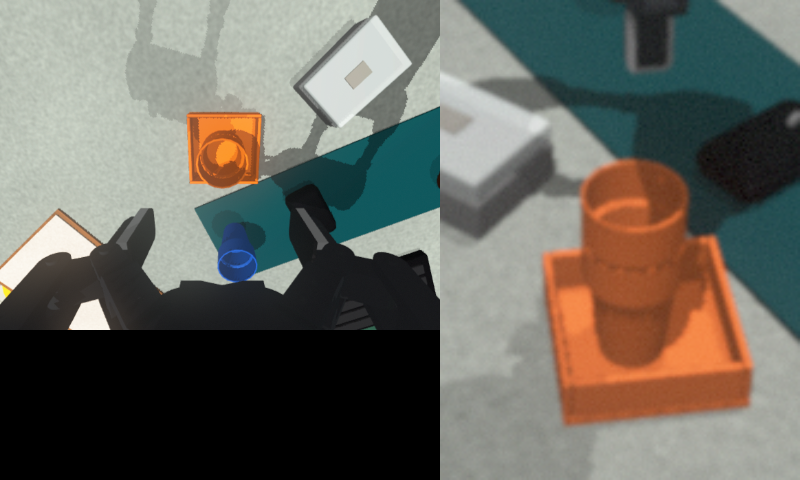

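The orange cups are now nested upright in the orange tray (side crop). Next is the blue cup, whose rim is at about (345,387) in the wrist view.

Call:
drive_tool(commands=[{"hand": -1, "x": -0.07, "y": 0.01, "z": 0, "spin": 0}, {"hand": -1, "x": -0.13, "y": 0.015, "z": 0, "spin": 0}, {"hand": -1, "x": -0.14, "y": 0.015, "z": 0, "spin": 0}, {"hand": -1, "x": -0.14, "y": 0.015, "z": 0, "spin": 0}, {"hand": -1, "x": -0.14, "y": 0.02, "z": 0, "spin": 0}, {"hand": -1, "x": -0.13, "y": 0.015, "z": 0, "spin": 0}, {"hand": -1, "x": -0.126, "y": 0.015, "z": 0, "spin": 0}, {"hand": -1, "x": 0, "y": 0, "z": 0, "spin": 0}])

```text
clock: 8.45
ee_pos: [0.6164, -0.2644, 0.2535]
orientation: [3.141, -0.003, 2.714]
force: [0.1, -0.2, -0.5]
width: 0.0849
gripper_force: 0.0
```

```bash
python3 - <<'E'
from h import *
s=read_state(); p=s['ee_pos']; m=camera_model('wrist'); w=snapshot('wrist'); print(p)
h=cv2.cvtColor(w,cv2.COLOR_RGB2HSV); k=cv2.inRange(h,(105,120,40),(125,255,255))
n,l,st,ce=cv2.connectedComponentsWithStats(k); T=lambda u,v:(totool(*(ray(m,u,v,.095)[:2]-p[:2]),s['orientation'][2])*1000).round(1)
for i in range(1,n):
  if st[i,4]>400:
    x,y,ww,hh,a=st[i]; print(st[i]); 
    print('bottom',T(x+ww/2,y+hh-1),'L/R at row widths')
    for r in range(y,y+hh,6):
        c=np.where(l[r]==i)[0]; print(r,c.min(),c.max(),end='|')
print('pred',proj(m,[p[0],p[1],.095]))
E
```

```text
[ 0.61638266 -0.2643508   0.25353776]
[ 289  188   70   73 3998]
bottom [-26.5   1.8] L/R at row widths
188 319 319|194 305 342|200 298 348|206 294 352|212 292 355|218 290 357|224 289 358|230 289 358|236 290 357|242 292 354|248 297 350|254 303 343|260 317 329|pred [321.94641566 230.83975488]
```

Call:
drive_tool(commands=[{"hand": -1, "x": 0.01, "y": 0.01, "z": 0, "spin": 0}, {"hand": -1, "x": 0, "y": 0, "z": 0.08, "spin": 0}, {"hand": -1, "x": 0, "y": 0, "z": 0.14, "spin": 0}, {"hand": -1, "x": 0, "y": 0, "z": 0.15, "spin": 0}, {"hand": -1, "x": 0, "y": 0, "z": 0.15, "spin": 0}, {"hand": -1, "x": 0, "y": 0, "z": 0.14, "spin": 0}, {"hand": -1, "x": 0, "y": 0, "z": 0.11, "spin": 0}, {"hand": -1, "x": 0, "y": 0, "z": 0.055, "spin": 0}])

```text
clock: 9.17
ee_pos: [0.6104, -0.2594, 0.0883]
orientation: [3.141, -0.007, 2.714]
force: [-0.5, -0.1, -0.2]
width: 0.0853
gripper_force: 0.0
```

Call:
drive_tool(commands=[{"hand": 1, "x": 0, "y": 0, "z": 0, "spin": 0}, {"hand": 1, "x": 0, "y": 0, "z": 0, "spin": 0}, {"hand": 1, "x": 0, "y": 0, "z": 0, "spin": 0}, {"hand": 1, "x": 0, "y": 0, "z": 0, "spin": 0}, {"hand": 1, "x": 0, "y": 0, "z": 0, "spin": 0}, {"hand": 1, "x": 0, "y": 0, "z": 0, "spin": 0}, {"hand": 1, "x": 0, "y": 0, "z": 0, "spin": 0}, {"hand": 1, "x": 0, "y": 0, "z": 0, "spin": 0}])

```text
clock: 9.83
ee_pos: [0.6143, -0.2618, 0.0935]
orientation: [-3.141, 0.002, 2.714]
force: [-0.5, -0.5, 4.8]
width: 0.0608
gripper_force: 33.0
```

Call:
drive_tool(commands=[{"hand": 1, "x": 0, "y": 0, "z": -0.05, "spin": 0}, {"hand": 1, "x": 0, "y": 0, "z": -0.1, "spin": 0}, {"hand": 1, "x": 0, "y": 0, "z": -0.1, "spin": 0}, {"hand": 1, "x": 0, "y": 0, "z": -0.1, "spin": 0}, {"hand": 1, "x": 0, "y": 0, "z": -0.1, "spin": 0}, {"hand": 1, "x": 0, "y": 0, "z": -0.1, "spin": 0}, {"hand": 1, "x": 0, "y": 0, "z": -0.1, "spin": 0}, {"hand": 1, "x": 0, "y": 0, "z": -0.05, "spin": 0}])

```text
clock: 10.5
ee_pos: [0.6143, -0.2617, 0.2354]
orientation: [-3.141, 0.004, 2.714]
force: [-0.1, -0.1, -0.3]
width: 0.0605
gripper_force: 32.9
```

Call:
drive_tool(commands=[{"hand": 1, "x": 0.06, "y": 0.053, "z": 0, "spin": 0}, {"hand": 1, "x": 0.11, "y": 0.098, "z": 0, "spin": 0}, {"hand": 1, "x": 0.13, "y": 0.1155, "z": 0, "spin": 0}, {"hand": 1, "x": 0.13, "y": 0.1155, "z": 0, "spin": 0}, {"hand": 1, "x": 0.13, "y": 0.1155, "z": 0, "spin": 0}, {"hand": 1, "x": 0.13, "y": 0.1155, "z": 0, "spin": 0}, {"hand": 1, "x": 0.13, "y": 0.1155, "z": 0, "spin": 0}, {"hand": 1, "x": 0.13, "y": 0.1155, "z": 0, "spin": 0}])

```text
clock: 11.17
ee_pos: [0.5093, -0.0274, 0.2316]
orientation: [-3.142, -0.001, 2.713]
force: [0.5, 0.7, -1.8]
width: 0.0606
gripper_force: 32.8
```

Call:
drive_tool(commands=[{"hand": 1, "x": 0.13, "y": 0.1155, "z": 0, "spin": 0}, {"hand": 1, "x": 0.13, "y": 0.1155, "z": 0, "spin": 0}, {"hand": 1, "x": 0.13, "y": 0.1155, "z": 0, "spin": 0}, {"hand": 1, "x": 0.13, "y": 0.1155, "z": 0, "spin": 0}, {"hand": 1, "x": 0.13, "y": 0.1155, "z": 0, "spin": 0}, {"hand": 1, "x": 0.13, "y": 0.1155, "z": 0, "spin": 0}, {"hand": 1, "x": 0.11, "y": 0.098, "z": 0, "spin": 0}, {"hand": 1, "x": 0.08, "y": 0.071, "z": 0, "spin": 0}])

```text
clock: 11.83
ee_pos: [0.4039, 0.2104, 0.2317]
orientation: [-3.141, -0.001, 2.715]
force: [1.4, -0.4, -0.6]
width: 0.0607
gripper_force: 32.9
```

Call:
drive_tool(commands=[{"hand": 1, "x": 0, "y": 0, "z": 0, "spin": 0}, {"hand": 1, "x": 0, "y": 0, "z": 0, "spin": 0}, {"hand": 1, "x": 0, "y": 0, "z": 0, "spin": 0}, {"hand": 1, "x": 0, "y": 0, "z": 0, "spin": 0}, {"hand": 1, "x": 0, "y": 0, "z": 0, "spin": 0}, {"hand": 1, "x": 0, "y": 0, "z": 0, "spin": 0}, {"hand": 1, "x": 0, "y": 0, "z": 0, "spin": 0}, {"hand": 1, "x": 0, "y": 0, "z": 0, "spin": 0}])

```text
clock: 12.5
ee_pos: [0.4058, 0.2081, 0.2321]
orientation: [-3.142, -0.0, 2.713]
force: [-0.5, 0.2, -1.1]
width: 0.0606
gripper_force: 32.9
```

```bash
python3 - <<'E'
from h import *
s=read_state(); p=s['ee_pos']; m=camera_model('wrist'); wr=snapshot('wrist'); sd=snapshot('side'); ms=camera_model('side'); print(p,s['width'])
print('side pred held',proj(ms,[p[0],p[1],p[2]+.002]),'tray',proj(ms,[p[0],p[1],.095]))
c=cv2.resize(wr[180:420,225:425],None,fx=2.4,fy=2.4,interpolation=cv2.INTER_CUBIC)[:,:,::-1]; c=cv2.convertScaleAbs(c,alpha=1.5)
d=cv2.resize(sd[110:250,165:245],None,fx=4,fy=4,interpolation=cv2.INTER_CUBIC)[:,:,::-1]; d=cv2.convertScaleAbs(d,alpha=1.5)
cv2.imwrite('pics/w5.png',np.hstack([c,cv2.copyMakeBorder(d,0,16,0,0,0)])); print(c.shape)
E
```

```text
[0.40583732 0.2081351  0.2320817 ] 0.06061615197271764
side pred held [192.71354657 114.21688193] tray [203.74801005 184.64196693]
(576, 480, 3)
```

View pics/w5.png

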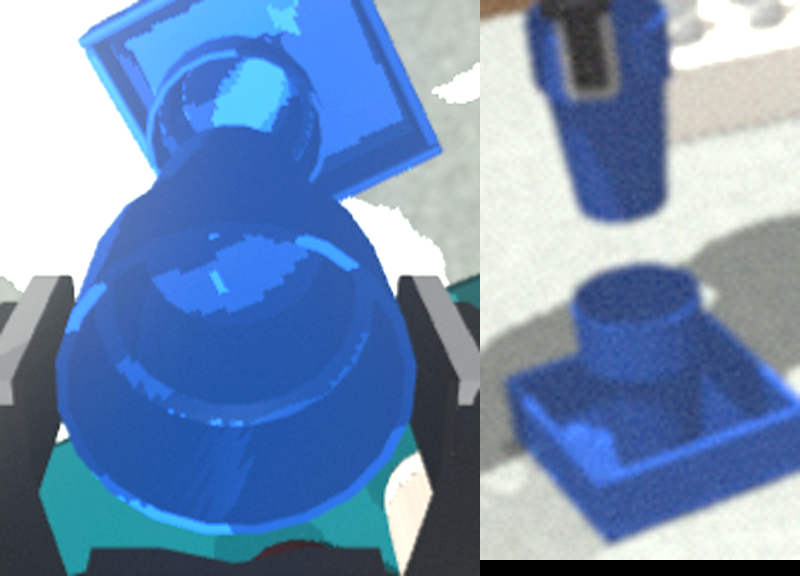

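```bash
python3 - <<'E'
from h import *
s=read_state(); p=s['ee_pos']; m=camera_model('wrist'); ya=s['orientation'][2]; ms=camera_model('side')
f=lambda u,v,z:(totool(*(ray(m,u,v,z)[:2]-p[:2]),ya)*1000).round(1)
print('tray top',f(322.9,195.8,.095),'L',f(286.7,230,.095),'R',f(359.2,230,.095))
for z in (.2325,.2345): print('held top',f(323.5,272.5,z),'bot',f(323.5,402,z),'L',f(248.7,336,z),'R',f(398.3,336,z))
for n,z in (('tray',.095),('held',.234)):
  b=proj(ms,[p[0],p[1],z])[0]; c,sn=np.cos(ya),np.sin(ya)
  print(n,b,proj(ms,[p[0]+.001*c,p[1]+.001*sn,z])[0]-b,proj(ms,[p[0]+.001*sn,p[1]-.001*c,z])[0]-b)
E
```

```text
tray top [33.2  0.6] L [  6.2 -27.8] R [ 6.2 29.2]
held top [27.4  0.8] bot [-33.1   0.9] L [ -0.3 -29.4] R [-0.3 31. ]
held top [28.2  0.8] bot [-31.3   0.9] L [  1.  -28.9] R [ 1.  30.5]
tray 203.67509450559058 -0.5505059550064004 0.02238514873985764
held 192.64254577165136 -0.5969453499625388 0.03310152106973874
```

The held cup is about -2 mm off and the tray cup about +1.5 mm in tool x, so I'll shift by +3.5 mm and lower.

Call:
drive_tool(commands=[{"hand": 1, "x": 0.018, "y": 0, "z": 0, "spin": 0}, {"hand": 1, "x": 0, "y": 0, "z": 0.07, "spin": 0}, {"hand": 1, "x": 0, "y": 0, "z": 0.09, "spin": 0}, {"hand": 1, "x": 0, "y": 0, "z": 0.09, "spin": 0}, {"hand": 1, "x": 0, "y": 0, "z": 0.09, "spin": 0}, {"hand": 1, "x": 0, "y": 0, "z": 0.08, "spin": 0}, {"hand": 1, "x": 0, "y": 0, "z": 0.05, "spin": 0}, {"hand": 1, "x": 0, "y": 0, "z": 0.03, "spin": 0}])

```text
clock: 13.27
ee_pos: [0.4016, 0.2099, 0.1309]
orientation: [-3.141, -0.001, 2.714]
force: [0.9, 0.1, -0.3]
width: 0.0603
gripper_force: 32.9
```

Call:
drive_tool(commands=[{"hand": 1, "x": 0, "y": 0, "z": 0.01, "spin": 0}, {"hand": 1, "x": 0, "y": 0, "z": 0.01, "spin": 0}, {"hand": 1, "x": 0, "y": 0, "z": 0, "spin": 0}, {"hand": 1, "x": 0, "y": 0, "z": 0, "spin": 0}, {"hand": 1, "x": 0, "y": 0, "z": 0, "spin": 0}, {"hand": 1, "x": 0, "y": 0, "z": 0, "spin": 0}, {"hand": 1, "x": 0, "y": 0, "z": 0, "spin": 0}, {"hand": 1, "x": 0, "y": 0, "z": 0, "spin": 0}])

```text
clock: 13.93
ee_pos: [0.4026, 0.21, 0.1284]
orientation: [3.141, 0.0, 2.714]
force: [1.3, 0.3, -1.0]
width: 0.0607
gripper_force: 32.9
```

Call:
drive_tool(commands=[{"hand": -1, "x": 0, "y": 0, "z": 0, "spin": 0}, {"hand": -1, "x": 0, "y": 0, "z": 0, "spin": 0}, {"hand": -1, "x": 0, "y": 0, "z": 0, "spin": 0}, {"hand": -1, "x": 0, "y": 0, "z": 0, "spin": 0}, {"hand": -1, "x": 0, "y": 0, "z": 0, "spin": 0}, {"hand": -1, "x": 0, "y": 0, "z": 0, "spin": 0}, {"hand": -1, "x": 0, "y": 0, "z": 0, "spin": 0}, {"hand": -1, "x": 0, "y": 0, "z": 0, "spin": 0}])

```text
clock: 14.6
ee_pos: [0.4024, 0.21, 0.1281]
orientation: [-3.142, 0.0, 2.714]
force: [0.4, -0.4, -0.4]
width: 0.0851
gripper_force: 0.0
```

Call:
drive_tool(commands=[{"hand": -1, "x": 0, "y": 0, "z": -0.05, "spin": 0}, {"hand": -1, "x": 0, "y": 0, "z": -0.1, "spin": 0}, {"hand": -1, "x": 0, "y": 0, "z": -0.1, "spin": 0}, {"hand": -1, "x": 0, "y": 0, "z": -0.1, "spin": 0}, {"hand": -1, "x": 0, "y": 0, "z": -0.1, "spin": 0}, {"hand": -1, "x": 0, "y": 0, "z": -0.1, "spin": 0}, {"hand": -1, "x": 0, "y": 0, "z": -0.1, "spin": 0}, {"hand": -1, "x": 0, "y": 0, "z": 0, "spin": 0}])

```text
clock: 15.27
ee_pos: [0.4046, 0.2105, 0.2634]
orientation: [3.136, 0.007, 2.714]
force: [0.2, 1.4, 0.8]
width: 0.0853
gripper_force: 0.0
```

```bash
python3 - <<'E'
from h import *
w=snapshot('wrist')[:,:,::-1]; sd=snapshot('side')[:,:,::-1]
a=cv2.resize(sd[150:250,160:260],(400,400)); b=cv2.resize(sd[250:400,280:430],(400,400)); cv2.imwrite('pics/w6.png',np.hstack([a,b]))
E
```

```text
(no output)
```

View pics/w6.png

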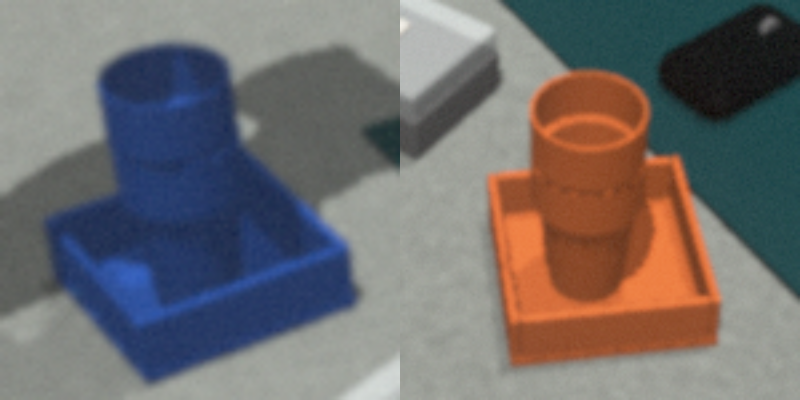

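Both stacks stand upright and fully nested in their trays: blue rim at about (168,80) and orange rim at about (590,110) in this crop. The gripper is clear, so I'm handing in.

```bash
python3 -c "
from cell import *
print(hand_in())"
```

```text
the job is handed in; nothing more can be done
None
```

I handed the job in at about 15 s on the robot clock; in the last side view both orange cups are nested upright in the orange tray and both blue cups in the blue tray, and the hand-in returned no verdict.

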